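Hang the shogi piece case on its hook

TASK

The boxwood piece case on the cabinet's open flap belongs on the wooden hook that reaches in over the flap's free edge. First pick up the brass weight that stands in its way and set it upright on the tray, midway between the jar and the canister. Then slide the case along the flap and off its edge onto the hook, so that it is left hanging freely and still by its handle; the gripper must not touch the polished handle, which it would mark, and the jar, canister, comb and cup stay where they are.

Things in the scene. Friction and masses are not known exactly. Their poses are not given: they have to be found in the camera images.
- case: Closed boxwood case, about 0.6 kg. Upper box 130 (x) x 160 (y) x 35 mm high on a recessed foot 110 (x) x 64 (y) x 30 mm high; 65 mm in all without its handle. Origin: centre of the foot's underside, z up. Too wide to grip. A brass bail handle stands in its x-z plane at y = 0. Starts on the flap, axes within 0.3 rad of the cabinet's.
- case_handle: The case's brass bail handle, standing upright on stiff pivots on the lid (it can lean 0.6 rad to +-y). Origin: on the pivot axis, 66 mm above the case's underside at its centre; axes as the case. Legs 8 mm thick at x = +-42 mm, leaning in to a flat strap 60 (x) x 24 (y) x 6 mm whose underside is 113 mm above the case's underside. The gripper and arm must not touch it.
- handle_top (a point): Middle of the handle strap's upper face, 119.5 mm above the case's underside.
- hook: Fixed dark wooden hook stand before the flap's free edge. Origin: on the table under the post (20 mm square, 215 high). A shank 22 mm wide, 12 deep runs level from the post along the stand's +y to just over the flap; its top is 203 mm above the table, with a 4 mm lip at the tip, 197 mm from the post. Base plate 90 (x) x 100 (y) x 14 mm, centred 35 mm along +y.
- hook_tip (a point): Top of the hook's tip, 207 mm above the table, about 5 mm inside the flap's free edge as seen from above; 6 mm below the handle's strap as the case stands on the flap. The handle must pass over it while the case still stands flat.
- cabinet: Fixed low dark elm cabinet on the robot's left, front flap open as a level shelf. Origin: on the table under the middle of the flap's free edge; +y from it to the hinge, x along it. Flap: x -240 to 240, y 0 to 380 mm, top 100 mm above the table, 20 thick. Carcass behind it: y 380 to 640, 270 high, open front, empty inside for y below 510; a box on top, y over 460, up to 350 high.
- weight: Brass scale weight, 80 mm high, 0.5 kg: round body 48 mm across and 45 mm high, above it a neck 20 mm across and a round grip knob 28 mm across from 62 to 80 mm height. Origin: centre of its underside. It starts upright on the flap between the case and the flap's free edge.
- tray: Fixed dark lacquer tray on the robot's right, a flat slab 110 (x) x 260 (y) x 10 mm. Origin: centre of its underside.
- tray_mid (a point): Middle of the tray's upper face, midway between jar and canister, which stand on it 75 mm to either side along the tray's y axis.
- jar: Lidded celadon jar, 68 mm across, 85 mm high. Origin: centre of its underside.
- canister: Steel tea canister, 70 mm across, 94 mm high. Origin: centre of its underside.
- comb: Tortoiseshell-finish comb lying flat on the table beyond the hook stand, 110 mm (y) x 42 mm (x), 10 mm thick. Origin: about the centre of its underside.
- cup: Terracotta cup standing near the flap's free edge, 64 mm across, 62 mm high. Origin: centre of its underside.
Not all that is in view belongs to the job. Leave any green look-alike of the case alone. Leave any turquoise look-alike of the weight alone.

How it is judged (in metres and radians):
On the way, in this order (a step that is already met when the one before it is completed fails the run):
1. the weight stands upright and released on the tray midway between jar and canister (horizontal distance between weight and tray_mid below 0.02 m and angle between weight's own z axis and vertical below 0.1 rad and height (world z) of weight below 0.02 m and linear speed of weight below 0.03 m/s and contact force between weight and the fingers below 0.1 N), for 0.2 s.
2. the case hangs from the hook by its handle, off the flap (contact force between case_handle and hook above 2 N and contact force between case and cabinet below 0.3 N and height (world z) of case between 0.07 and 0.1 m and angle between case's own z axis and vertical below 0.26 rad and linear speed of case below 0.03 m/s and angular speed of case below 0.4 rad/s), for 0.2 s.
At the end, for the whole second after the job is handed in: The weight stands upright (within 0.1 rad) and released on the tray, within 20 mm of the point midway between jar and canister; the case hangs at rest from the hook by its handle, upright within 0.26 rad, and does not touch the flap (all of step 1 and all of step 2).
It fails at once if the robot touches the case's handle (contact force between case_handle and the fingers above 0.5 N or contact force between case_handle and the arm above 0.5 N).
It fails at once if jar, canister, comb or cup is moved more than 20 mm (distance of any of jar, canister, comb, cup from where it was at the start of the episode above 0.02 m).
It also fails if it takes over 72 s, if anything falls off the work surface, if the arm or the gripper's body presses on something with over 40 N, if the wrist force passes 120 N, or if a joint passes its speed limit or range.

ROBOT

A 7-joint arm with a two-finger parallel gripper is mounted at the origin on the work surface. World frame = base frame: x ahead of the robot, y to its left, z up, the work surface at z = 0. Lengths are in mm, angles in rad, forces in N, time in s.
With the tool pointing down it reaches from about 400 to 875 mm from the base axis. Payload 4.4 kg.
Tool frame: the origin (TCP) lies between the finger pads; the fingertips stand 17 mm ahead of it and the grasp point (between the pads) lies 2 mm behind it; z points along the fingers, y is the line along which they close (so a half turn about z gives the same grasp; the last joint's range is limited). The gripper opens to 85 mm and grips with 20 to 120 N. Pads are 22 mm wide; open, the fingers measure 114 mm over their backs; the gripper's body (76 mm by 85 mm) begins 54 mm behind the grasp point. The pads swing forward as they close: fully open they stand 13 mm farther back than shut.
Start: joints at [1.162, 0.628, 0.038, 1.517, -0.027, 0.996, -0.02], TCP at [218.509, -612.186, 248.313] pointing down, gripper open.
Joint ranges: [-3.06, 3.06], [-0.37, 2.12], [-1.25, 1.32], [0.18, 2.47], [-1.1, 4.24], [0.23, 1.98], [-2.94, 2.94]. Speed limits (rad/s): [2.57, 2.57, 3.14, 3.14, 3.14, 3.14, 3.14].

INTERFACE

Orientations are given as [roll, pitch, yaw] about the fixed x, y, z axes, in that order (R = Rz(yaw) Ry(pitch) Rx(roll)).
In Python, from cell import sensors, get_image, ctrl gives the robot as it stands.
- The arm moves only by the tool send_rows, never from a script. Its argument "series" is a list of rows, each a list of 3 entries, a list of its own where there are three numbers: the finger opening in mm, from 0 to 85.4, then the shift along the world's x, y, z in units of 60 mm (1.0 is 60 mm), then the turn, a rotation vector about the world's x, y, z in units of 5 degrees (1.0 is 5 degrees). A call has 1 to 8 rows; each row shifts and turns the commanded pose from where the row before left it; what a row does not reach is not made up. A row lasts 1/8 s, in which the tool goes at most 62.5 mm and 10.7 degrees, less where a joint would pass 70% of its speed; a pose out of reach is approached as far as the arm can. A call is refused whole if a number of a shift passes 1 or a number of a turn 1, either way. A call with a gripper value outside its range is refused whole. The fingers move at their own pace and stop on an object; the grip force is fixed at half the most. Time passes only in rows, so rows that do not move let the fingers close. It gives the time, the measured TCP pose, the force, the opening and the grip force at its end, in the units of the state.
- sensors.read_state(): the state, without advancing time (a new reading comes with each control period).
- get_image(name): name is "scene" or "top" or "wrist"; returns a dict with "img" (400x640x3 uint8, red, green, blue), "depth" (400x640 float32, mm along the optical axis (not along the pixel's ray), 0 where there is no reading), "vfov" (degrees; the focal length in pixels is half the picture's height over the tangent of half this angle, whatever the lens; pixels are square), "cx", "cy" (the principal point, pixels), "world_to_cam" (4x4, takes a point from world to camera coordinates). Camera axes: x right, y down, z forward; pixel columns grow to the right and rows downward; lengths in mm; the calibration is good to about 2 mm. A picture is of the moment at which its call begins.
- ctrl.finish_job(): hands the job in; it is judged then, once.
The state is a dict: "clock": time; "qpos": joint angles; "qd": joint speeds; "tau": joint torques, N m; "eef_pos": TCP position; "tool_rot": TCP orientation; "force": force on the tool from outside, world axes, zero at the start; "torque": the same for the moment, N m; "width": finger opening in mm; "gripper_force": force on a finger pad.
Only numpy, scipy, OpenCV 4.12 (cv2) and the standard library are available. Lean on these libraries where they do the work, as an engineer would, in place of code of your own. Each camera call takes 0.05 s, during which the arm holds its last target. There are 200 camera calls.

## Working session

There is one attempt and no reset: what is moved stays moved. The work goes in short steps, Python scripts to look and compute and a tool call to move; the robot and the scene stay as the last step left them, time stands still between calls to the robot, and variables do not carry over. Pictures are saved under pics/ and viewed, at most 10 in all, crops included, and the job is handed in when it is done.

Besides the shell and the picture viewer there is one more tool, called after "Request:" as name(argument=value, ...) on one line, values as JSON. send_rows: Moves the arm, as the interface text tells. Its arguments: {"type":"object","properties":{"series":{"type":"array"}},"required":["series"]}

```bash
mkdir -p pics; cat > h.py <<'E'
import numpy as np, cv2
from cell import sensors, get_image, ctrl
def grab(n):
    d=get_image(n); np.savez('/tmp/%s.npz'%n,**{k:np.array(v) for k,v in d.items()}); return d
def load(n): return dict(np.load('/tmp/%s.npz'%n))
def cloud(d):
    f=200/np.tan(np.radians(float(d['vfov']))/2); z=d['depth']
    v,u=np.mgrid[:400,:640]; P=np.stack([(u-d['cx'])/f*z,(v-d['cy'])/f*z,z],-1)
    T=np.linalg.inv(d['world_to_cam']); W=P@T[:3,:3].T+T[:3,3]; W[z==0]=np.nan; return W
E
python3 - <<'E'
from h import *
for n in('scene','top'):
    d=grab(n); cv2.imwrite('pics/%s0.png'%n,cv2.cvtColor(d['img'],cv2.COLOR_RGB2BGR))
    T=np.linalg.inv(d['world_to_cam']); print(n,T[:3,3].round(),T[:3,2].round(2),d['vfov'])
print(sensors.read_state())
E
```

```text
scene [1167.  208. 1085.] [-0.56 -0.2  -0.81] 47.02216150564921
top [ 405.  -51. 1436.] [ 0.11 -0.01 -0.99] 46.66964971022042
{'clock': 0.1, 'qpos': array([ 1.16218027,  0.62926058,  0.03845616,  1.51827644, -0.02697966,
        0.9962975 , -0.01999513]), 'qd': array([ 1.11754640e-03, -2.46721950e-03, -4.43597482e-04, -2.10780466e-03,
       -3.27159820e-03, -1.55844857e-05, -8.72830535e-04]), 'tau': array([ 2.45259376e-03, -5.64542699e+01,  1.23038538e+00, -1.93976569e+01,
        1.13132660e-02,  5.40788606e-03,  1.21920922e-05]), 'eef_pos': array([ 218.32871992, -611.66725499,  247.47403462]), 'tool_rot': array([-3.13986958e+00,  4.17188555e-05,  3.42822623e-01]), 'force': array([ 0.44583443,  0.08852758, -0.13380398]), 'torque': array([-0.02437929,  0.0291776 ,  0.02004406]), 'gripper_force': 0.0, 'width': 85.56116242259569}
```

View pics/scene0.png

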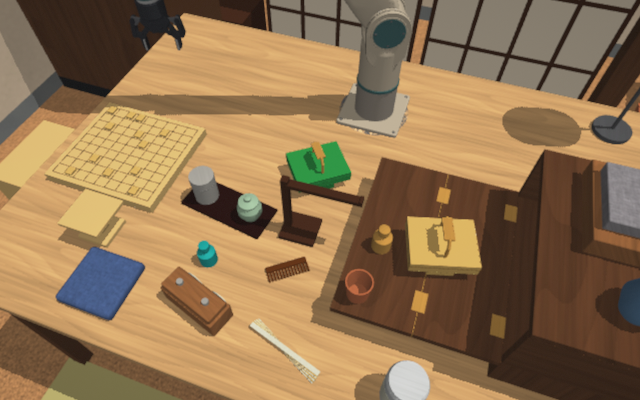

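View pics/top0.png

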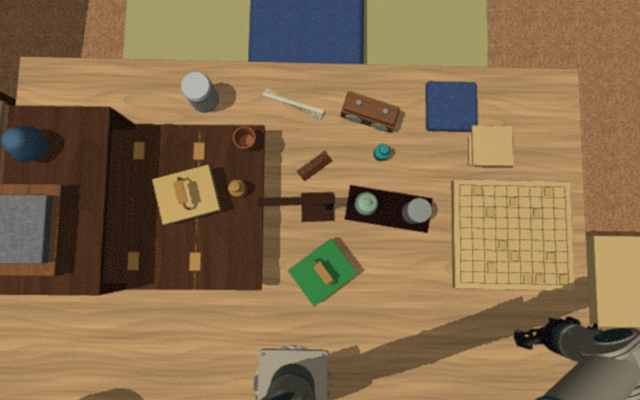

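Candidates for the weight: brass at top (237,187), on the flap between case and edge, which fits; turquoise at (382,152), the decoy. Candidates for the case: yellow boxwood at (186,195) on the flap, which fits; green at (322,272), the decoy. The tray is at (388,208) with the jar at (366,203) and the canister at (417,210). The hook runs from (318,206) to tip (260,202), the cup is at (244,138) and the comb at (314,165).

```bash
python3 - <<'E'
from h import *
from scipy import ndimage as nd
for n in('top','scene'):
    d=load(n); W=cloud(d); X,Y,Z=W[...,0],W[...,1],W[...,2]
    print('==',n)
    hsv=cv2.cvtColor(d['img'],cv2.COLOR_RGB2HSV).astype(int)
    # height bands
    def comps(m,name,minn=25):
        l,k=nd.label(m)
        for i in range(1,k+1):
            s=l==i
            if s.sum()<minn: continue
            p=W[s]; v,u=np.argwhere(s).mean(0)
            r=cv2.minAreaRect(p[:,:2].astype(np.float32))
            print(name,s.sum(),'px(%d,%d)'%(u,v),'med',np.median(p,0).round(1),'rect c',np.round(r[0],1),'size',np.round(r[1],1),'ang',round(r[2],1))
    R=(X>200)&(X<950)
    comps(R&(Z>155)&(Z<175)&(Y<450)&(Y>-400),'z165')
    comps(R&(Z>208)&(Z<226)&(Y<450)&(Y>-400),'z215',8)
    comps(R&(Z>196)&(Z<207)&(Y<450)&(Y>-400),'z203',8)
    comps(R&(Z>174)&(Z<186)&(Y<450)&(Y>-400),'z180',8)
    comps(R&(Z>92)&(Z<108)&(Y<700)&(Y>-400),'z100',25)
    comps(R&(Z>80)&(Z<92)&(Y<450)&(Y>-400),'z85')
    comps(R&(Z>6)&(Z<14)&(Y<450)&(Y>-400)&(hsv[...,2]<60),'tray')
E
python3 - <<'E'
import sys; sys.path.insert(0,'.')
from h import *
d=load('top'); i=cv2.cvtColor(d['img'][120:270,130:450],cv2.COLOR_RGB2BGR)
cv2.imwrite('pics/crop1.png',cv2.resize(i,(800,375),interpolation=cv2.INTER_CUBIC))
E
```

```text
== top
z165 124 px(242,136) med [716.7 150.7 161.6] rect c [712.  146.8] size [62.5 59.5] ang 5.9
z165 2503 px(185,194) med [545.9 293.4 165.6] rect c [548. 301.] size [131.  161.9] ang 16.4
z215 231 px(179,191) med [546.7 300.4 220.2] rect c [546.8 301. ] size [77.9 24.9] ang 15.7
z215 60 px(330,199) med [535.7 -96.4 215.5] rect c [535.3 -96.5] size [18.9 21.2] ang 0.7
z203 518 px(292,200) med [531.6   2.3 203.2] rect c [531.8   5.9] size [ 22.8 184.4] ang 2.4
z180 76 px(234,185) med [570.9 164.8 179.4] rect c [571.8 164.3] size [24.5 25.7] ang 86.1
z100 60 px(203,98) med [834.7 274.6  99.3] rect c [846.6 277.5] size [25.9 80.2] ang 41.9
z100 21675 px(182,210) med [483.8 326.5 100.5] rect c [523.7 319. ] size [480.7 451.6] ang 1.0
z100 105 px(245,139) med [718.  148.4 105.2] rect c [716.6 148.1] size [35.4 36. ] ang 88.7
z100 401 px(418,209) med [ 521.4 -355.2  104.4] rect c [ 523.  -356.5] size [67.7 67.5] ang 89.0
z100 25 px(367,201) med [ 542.8 -208.7   96. ] rect c [ 543.7 -208.7] size [14.5 14.5] ang 40.7
z85 25 px(210,96) med [849.8 260.2  85.7] rect c [856.7 261.5] size [ 9. 
[... 2131 characters left out ...]
c [ 537.5 -345.6] size [29.7 66.7] ang 42.8
z85 190 px(246,200) med [ 545.4 -211.2   82.9] rect c [ 542.5 -211.8] size [51.3 51.2] ang 25.9
z85 1068 px(191,292) med [ 829.5 -224.    81.9] rect c [ 829.4 -223. ] size [158.8  58.9] ang 73.2
z85 93 px(354,317) med [762.1 156.5  86.4] rect c [762.1 153.4] size [  2.9 118.1] ang 0.4
z85 32 px(387,327) med [761.1 230.8  86.8] rect c [761.3 232.5] size [34.5  3.2] ang 87.4
z85 30 px(404,333) med [761.  271.7  87.7] rect c [761.  269.4] size [ 2.1 31.2] ang 0.8
z85 141 px(453,349) med [759.5 380.7  86.4] rect c [759.7 377. ] size [  3.7 145.7] ang 0.9
tray 1437 px(232,212) med [ 556.8 -274.8   10.9] rect c [ 535.  -277.2] size [243.1 108.6] ang 81.5
```

View pics/crop1.png

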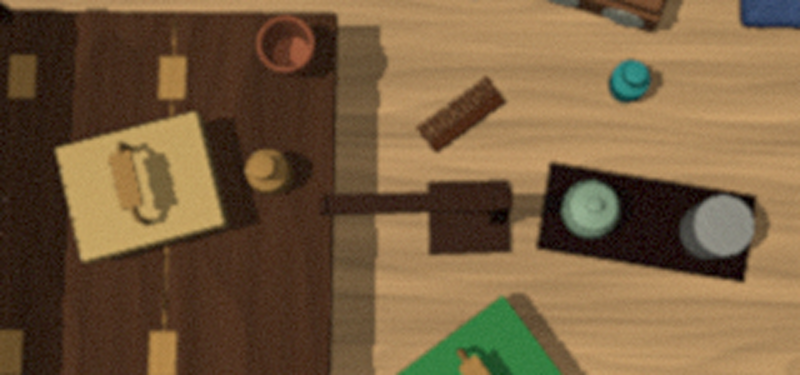

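The crop confirms the brass weight at crop (267,170) and the boxwood case at (140,187), both on the flap and clear of the turquoise and green look-alikes.

```bash
python3 - <<'E'
from h import *
for n in('top','scene'):
    W=cloud(load(n)).reshape(-1,3); x,y,z=W.T
    f=(abs(z-100)<5)&(y<200)&(y>60)
    pts=[(c,np.percentile(y[f&(abs(x-c)<6)],1)) for c in range(300,750,12) if (f&(abs(x-c)<6)).sum()>10]
    p=np.array(pts); k=np.polyfit(p[:,0],p[:,1],1); r=p[:,1]-np.polyval(k,p[:,0]); g=abs(r)<4; k=np.polyfit(p[g,0],p[g,1],1)
    print(n,'edge at x=528',np.polyval(k,528),'slope',k[0], g.sum(),len(p))
    s=(z>197)&(z<210)&(y<130)&(y>-85)&(x>500)&(x<560)
    k=np.polyfit(y[s],x[s],1); print(' shank x at y=-90,100',np.polyval(k,[-90,100]),'max y',np.percentile(y[s],99))
    g=(abs(z-100)<4)&(y>220)&(y<470); print(' flap x range',np.nanpercentile(x[g],[.5,99.5]))
E
```

```text
top edge at x=528 96.25275644088205 slope 0.01156659791815098 36 38
 shank x at y=-90,100 [535.68232716 527.57600573] max y 97.58664214660804
 flap x range [284.24301284 762.47530251]
scene edge at x=528 92.95054469359646 slope 0.01110564018536302 38 38
 shank x at y=-90,100 [535.42487349 527.01232352] max y 94.60129558864537
 flap x range [283.60069296 760.69560201]
```

Request:
send_rows(series=[[85,[0.9,0.5,0.5],[0,0,1]],[85,[0.9,0.5,0.5],[0,0,1]],[85,[0.7,0.7,0],[0,0,1]],[85,[0.5,0.9,0],[0,0,1]]])

```text
clock: 0.6
eef_pos: [390.8, -460.2, 302.6]
tool_rot: [3.141, -0.001, 0.695]
force: [0.8, 0.1, -1.1]
width: 85.0
gripper_force: 0.0
```

Request:
send_rows(series=[[85,[0.4,0.85,0],[0,0,1]],[85,[0.4,0.85,0],[0,0,1]],[85,[0.4,0.85,0],[0,0,1]],[85,[0.4,0.85,0],[0,0,1]],[85,[0.4,0.85,0],[0,0,1]],[85,[0.4,0.85,0],[0,0,1]],[85,[0.3,0.85,0],[0,0,1]],[85,[0.2,0.85,0],[0,0,1]]])

```text
clock: 1.6
eef_pos: [563.2, -51.8, 302.5]
tool_rot: [-3.141, -0.0, 1.393]
force: [0.5, 0.4, 0.3]
width: 84.8
gripper_force: 0.0
```

Request:
send_rows(series=[[85,[0.1,0.85,0],[0,0,0.4]],[85,[0,0.85,0],[0,0,0]],[85,[0,0.85,0],[0,0,0]],[85,[0,0.8,0],[0,0,0]],[85,[0,0,0],[0,0,0]]])

```text
clock: 2.22
eef_pos: [567.6, 153.0, 302.6]
tool_rot: [-3.14, -0.003, 1.433]
force: [0.5, -0.8, 0.9]
width: 85.3
gripper_force: 0.0
```

```bash
python3 - <<'E'
from h import *
s=sensors.read_state(); print(s['eef_pos'],s['tool_rot'],s['qpos'].round(2))
E
```

```text
[567.56602582 153.04444323 302.6371328 ] [-3.14018456e+00 -3.01306869e-03  1.43300829e+00] [-0.09  0.5  -0.34  1.62  0.18  1.05 -0.62]
```

Request:
send_rows(series=[[85,[0.06,0.17,-0.7],[0,0,0]],[85,[0,0,-0.8],[0,0,0]],[85,[0,0,-0.5],[0,0,0]],[85,[0,0,-0.2],[0,0,0]],[85,[0,0,-0.04],[0,0,0]]])

```text
clock: 2.85
eef_pos: [572.5, 156.9, 168.3]
tool_rot: [-3.141, 0.001, 1.424]
force: [0.8, -0.6, -0.0]
width: 85.2
gripper_force: 0.0
```

Request:
send_rows(series=[[10,[0,0,0],[0,0,0]],[10,[0,0,0],[0,0,0]],[10,[0,0,0],[0,0,0]],[10,[0,0,0],[0,0,0]],[10,[0,0,0],[0,0,0]],[10,[0,0,0],[0,0,0]]])

```text
clock: 3.6
eef_pos: [572.1, 158.0, 169.3]
tool_rot: [3.142, -0.0, 1.425]
force: [-2.6, 0.3, 5.7]
width: 25.7
gripper_force: 58.7
```

Request:
send_rows(series=[[10,[0,0,0.3],[0,0,0]],[10,[0,0,0.6],[0,0,0]],[10,[0,0,0.8],[0,0,0]],[10,[0,0,0.8],[0,0,0]],[10,[0,-0.3,0.3],[0,0,0]],[10,[0,-0.6,0],[0,0,0]],[10,[-0.1,-0.8,0],[0,0,0]],[10,[-0.1,-0.8,0],[0,0,0]]])

```text
clock: 4.6
eef_pos: [558.6, 4.0, 334.1]
tool_rot: [-3.137, 0.002, 1.424]
force: [1.1, -0.6, -5.9]
width: 25.7
gripper_force: 60.4
```

Request:
send_rows(series=[[10,[-0.1,-0.8,0],[0,0,0]],[10,[-0.1,-0.8,0],[0,0,0]],[10,[-0.1,-0.8,0],[0,0,0]],[10,[-0.1,-0.8,0],[0,0,0]],[10,[0,-0.7,0],[0,0,0]],[10,[0,-0.5,0],[0,0,0]],[10,[0,-0.2,0],[0,0,0]],[10,[0,0,0],[0,0,0]]])

```text
clock: 5.6
eef_pos: [535.3, -268.9, 335.1]
tool_rot: [-3.139, -0.001, 1.423]
force: [-0.1, 1.0, -6.4]
width: 25.9
gripper_force: 60.4
```

```bash
python3 - <<'E'
from h import *
s=sensors.read_state(); print(s['eef_pos'],s['tool_rot'])
for n in('top','scene'):
    d=grab(n); W=cloud(d); m=(W[...,2]>95+0)&(W[...,2]<330)&(abs(W[...,0]-s['eef_pos'][0])<70)&(abs(W[...,1]-s['eef_pos'][1])<60)
    h=cv2.cvtColor(d['img'],cv2.COLOR_RGB2HSV); m&=(h[...,1]>110)&(h[...,0]>10)&(h[...,0]<30)
    p=W[m]; print(n,len(p),np.median(p,0).round(), np.percentile(p,[3,97],0).round())
d=grab('scene'); i=cv2.cvtColor(d['img'][90:270,150:420],cv2.COLOR_RGB2BGR); cv2.imwrite('pics/c2.png',cv2.resize(i,None,fx=2.9,fy=2.9))
E
```

```text
[ 535.25449089 -268.87786899  335.06540096] [-3.13881222e+00 -8.30282000e-04  1.42325456e+00]
top 171 [ 528. -246.  313.] [[ 512. -261.  275.]
 [ 556. -238.  320.]]
scene 400 [ 548. -250.  302.] [[ 521. -273.  270.]
 [ 558. -239.  321.]]
```

View pics/c2.png

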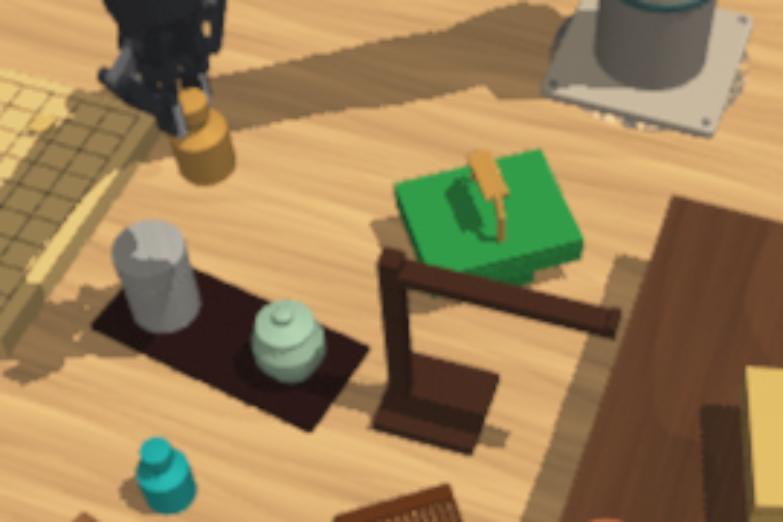

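The weight is held upright in the gripper (crop 205,140), roughly 6 mm off the TCP in +y. The jar (288,342) and canister (157,275) are undisturbed. Next I shift it over and lower it.

Request:
send_rows(series=[[10,[-0.03,-0.35,-0.4],[0,0,0]],[10,[0,0,-0.8],[0,0,0]],[10,[0,0,-0.8],[0,0,0]],[10,[0,0,-0.8],[0,0,0]],[10,[0,0,-0.7],[0,0,0]],[10,[0,0,-0.4],[0,0,0]],[10,[0,0,-0.15],[0,0,0]],[10,[0,0,0],[0,0,0]]])

```text
clock: 6.75
eef_pos: [535.2, -288.6, 93.8]
tool_rot: [3.141, -0.0, 1.426]
force: [0.6, -0.4, -5.7]
width: 25.8
gripper_force: 60.4
```

```bash
python3 - <<'E'
from h import *
s=sensors.read_state(); print(s['eef_pos'],s['tool_rot'],s['force'])
d=grab('scene');W=cloud(d);h=cv2.cvtColor(d['img'],cv2.COLOR_RGB2HSV)
m=(W[...,2]>5)&(W[...,2]<100)&(abs(W[...,0]-533)<45)&(abs(W[...,1]+287)<40)&(h[...,1]>110)&(h[...,0]>10)&(h[...,0]<30)
p=W[m];print(len(p),np.percentile(p,[2,50,98],0).round())
E
```

```text
[ 535.23165647 -288.6316055    93.76711029] [ 3.14120952e+00 -3.54007366e-04  1.42611258e+00] [ 0.5564316  -0.36882561 -5.66519144]
308 [[ 505. -300.    9.]
 [ 545. -273.   61.]
 [ 558. -261.   96.]]
```

Request:
send_rows(series=[[10,[-0.02,0,-0.1],[0,0,0]],[10,[0,0,-0.1],[0,0,0]],[10,[0,0,-0.03],[0,0,0]],[10,[0,0,0],[0,0,0]]])

```text
clock: 7.3
eef_pos: [533.4, -289.4, 79.7]
tool_rot: [3.142, -0.0, 1.425]
force: [-0.1, -0.2, -7.1]
width: 25.5
gripper_force: 60.4
```

Request:
send_rows(series=[[10,[0,0,-0.03],[0,0,0]],[10,[0,0,0],[0,0,0]]])

```text
clock: 7.55
eef_pos: [533.6, -289.7, 79.3]
tool_rot: [3.141, 0.001, 1.425]
force: [-3.0, 1.1, 4.8]
width: 25.4
gripper_force: 61.4
```

Contact with the tray. Releasing.

Request:
send_rows(series=[[60,[0,0,0],[0,0,0]],[85,[0,0,0],[0,0,0]],[85,[0,0,0],[0,0,0]],[85,[0,0,0],[0,0,0]],[85,[0,0,0.5],[0,0,0]],[85,[0,0,0.8],[0,0,0]],[85,[0,0,0.8],[0,0,0]],[85,[0,0,0.8],[0,0,0]]])

```text
clock: 8.55
eef_pos: [533.3, -289.3, 253.5]
tool_rot: [3.141, -0.0, 1.425]
force: [0.1, 0.4, -0.6]
width: 85.1
gripper_force: 0.0
```

Request:
send_rows(series=[[70,[0,0.5,0.8],[0,0,0]],[70,[0,0.8,0.4],[0,0,0]],[70,[0,0.9,0],[0,0,0]],[70,[0,0.9,0],[0,0,0]],[70,[0,0.9,0],[0,0,0]],[70,[0,0.9,0],[0,0,0]],[70,[0,0.9,0],[0,0,0]],[70,[0,0.9,0],[0,0,0]]])

```text
clock: 9.55
eef_pos: [533.2, 114.2, 324.1]
tool_rot: [3.141, -0.0, 1.425]
force: [1.0, -0.2, 0.6]
width: 70.2
gripper_force: 0.0
```

```bash
python3 - <<'E'
from h import *
s=sensors.read_state(); print(s['eef_pos'],s['tool_rot'])
for n in('scene','top'):
    d=grab(n);W=cloud(d);h=cv2.cvtColor(d['img'],cv2.COLOR_RGB2HSV)
    m=(abs(W[...,0]-533)<45)&(abs(W[...,1]+287)<40)
    for a,b in((78,94),(40,58)):
        q=m&(W[...,2]>a)&(W[...,2]<b)&(h[...,1]>110)&(h[...,0]>10)&(h[...,0]<30)
        if q.sum()>5:
            p=W[q];print(n,len(p),np.percentile(p,[2,50,98],0).round(1).tolist())
E
```

```text
[533.2385335  114.24581259 324.05324817] [ 3.14107116e+00 -4.12909850e-07  1.42473438e+00]
scene 87 [[519.0, -296.8, 79.1], [533.1, -283.0, 89.4], [544.7, -271.7, 93.2]]
scene 100 [[512.5, -300.6, 40.3], [544.9, -272.7, 52.2], [554.7, -261.3, 57.6]]
top 69 [[521.0, -293.8, 83.4], [532.7, -279.7, 89.9], [544.3, -268.3, 93.3]]
top 58 [[509.5, -302.8, 40.8], [525.1, -270.5, 55.6], [553.6, -258.8, 57.9]]
```

The weight stands at about (533,−283), upright. Now behind the case.

Request:
send_rows(series=[[70,[-0.05,0.8,0],[0,0,1]],[70,[-0.05,0.8,0],[0,0,1]],[70,[-0.05,0.8,0],[0,0,1]],[70,[-0.05,0.8,0],[0,0,1]],[70,[-0.05,0.8,0],[0,0,0.87]],[70,[0,0.6,0],[0,0,0]],[70,[0,0.15,0],[0,0,0]],[70,[0,0,0],[0,0,0]]])

```text
clock: 10.65
eef_pos: [518.5, 397.1, 323.5]
tool_rot: [-3.141, 0.001, 1.85]
force: [-0.6, -0.0, -0.4]
width: 69.6
gripper_force: 0.0
```

```bash
python3 - <<'E'
from h import *
s=sensors.read_state(); print(s['eef_pos'],s['tool_rot'],s['force'],s['qpos'].round(2))
d=grab('wrist');cv2.imwrite('pics/w3.png',cv2.cvtColor(d['img'],cv2.COLOR_RGB2BGR))
W=cloud(d); m=(W[...,2]>158)&(W[...,2]<172); p=W[m]
print(m.sum(),cv2.minAreaRect(p[:,:2].astype(np.float32)) if m.sum()>9 else '')
E
```

```text
[518.49180325 397.08303987 323.5377799 ] [-3.14105046e+00  9.42028637e-04  1.85000057e+00] [-0.64312199 -0.00078882 -0.36331484] [-0.43  0.6  -0.47  1.4   0.28  1.21 -0.65]
15102 ((520.534423828125, 349.681640625), (479.14434814453125, 261.44525146484375), 0.6533578634262085)
```

View pics/w3.png

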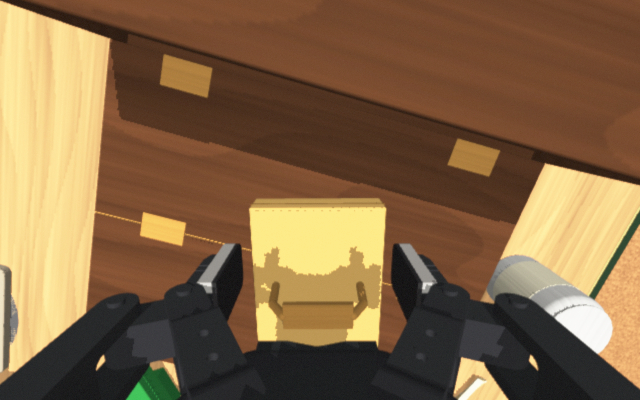

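The wrist view shows the case squarely aligned with the fingers, its rear edge at row ~203 (columns 250–386) and the handle at (318,315). I'll measure the rear edge.

```bash
python3 - <<'E'
from h import *
d=load('wrist');W=cloud(d)
m=np.zeros((400,640),bool);m[195:345,235:400]=1
m&=(W[...,2]>155)&(W[...,2]<175)
p=W[m]; print(np.median(p,0), cv2.minAreaRect(p[:,:2].astype(np.float32)))
c,s=np.cos(np.radians(16)),np.sin(np.radians(16))
l=(p[:,:2]-[518.5,397.1])@np.array([[c,-s],[s,c]])
print('local wrt tcp',np.percentile(l,[.5,99.5],0))
E
```

```text
[539.69864222 324.64294878 164.64935417] ((544.8063354492188, 303.7820129394531), (130.37310791015625, 155.5875701904297), 16.211483001708984)
local wrt tcp [[ -64.52355419 -170.74443881]
 [  63.68766725  -19.49539791]]
```

Request:
send_rows(series=[[70,[-0.03,0.12,-0.3],[0,0,0]],[70,[0,0,-0.7],[0,0,0]],[70,[0,0,-0.7],[0,0,0]],[70,[0,0,-0.7],[0,0,0]],[70,[0,0,-0.4],[0,0,0]],[70,[0,0,-0.13],[0,0,0]],[70,[0,0,0],[0,0,0]]])

```text
clock: 11.58
eef_pos: [516.6, 404.4, 147.8]
tool_rot: [-3.141, 0.0, 1.849]
force: [0.2, 0.3, 0.2]
width: 70.2
gripper_force: 0.0
```

```bash
python3 - <<'E'
from h import *
s=sensors.read_state(); print(s['eef_pos'],s['tool_rot'],s['force'])
d=grab('wrist');cv2.imwrite('pics/w4.png',cv2.cvtColor(d['img'],cv2.COLOR_RGB2BGR))
E
```

```text
[516.62234661 404.36461136 147.82199897] [-3.14104308e+00  2.13293700e-04  1.84936568e+00] [0.24895147 0.2570658  0.16371566]
```

View pics/w4.png

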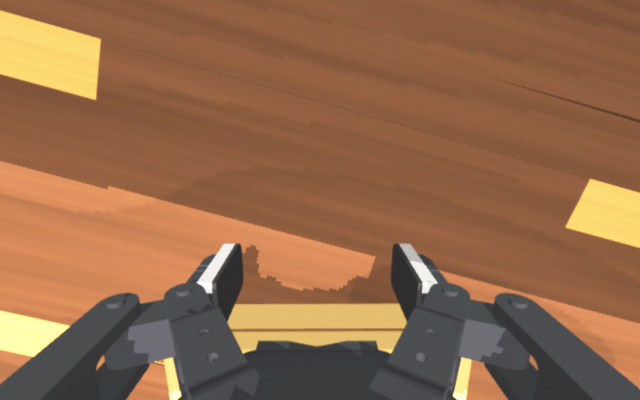

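The fingers are down behind the rear face (rows 305–330), either side of centre, with nothing else near. Making contact, then pushing with a gradual turn.

Request:
send_rows(series=[[70,[0.03,-0.1,0],[0,0,0]],[70,[0.03,-0.1,0],[0,0,0]],[70,[0.01,-0.05,0],[0,0,0]],[70,[0,-0.05,0],[0,0,0]],[70,[0,0,0],[0,0,0]]])

```text
clock: 12.25
eef_pos: [521.0, 387.8, 148.6]
tool_rot: [3.14, -0.002, 1.85]
force: [2.2, 2.1, 1.3]
width: 70.1
gripper_force: 1.2
```

Request:
send_rows(series=[[70,[0,-0.15,0],[0,0,-0.2]],[70,[0,-0.15,0],[0,0,-0.25]],[70,[0,-0.15,0],[0,0,-0.25]],[70,[0,-0.15,0],[0,0,-0.25]],[70,[0,-0.15,0],[0,0,-0.25]],[70,[0,-0.15,0],[0,0,-0.25]],[70,[0,-0.1,0],[0,0,0]],[70,[0,0,0],[0,0,0]]])

```text
clock: 13.25
eef_pos: [520.6, 325.4, 148.0]
tool_rot: [-3.14, 0.002, 1.722]
force: [0.3, 2.1, 0.9]
width: 70.2
gripper_force: 1.0
```

```bash
cat >> h.py <<'E'
def case():
    s=sensors.read_state(); print('tcp',s['eef_pos'].round(1),s['tool_rot'].round(3),s['force'].round(1))
    for n in('top','scene'):
        d=grab(n);W=cloud(d);h=cv2.cvtColor(d['img'],cv2.COLOR_RGB2HSV)
        a=(W[...,0]>430)&(W[...,0]<640)&(W[...,1]>-60)&(W[...,1]<460)
        y=a&(h[...,1]>70)&(h[...,0]>12)&(h[...,0]<35)
        for nm,z0,z1,mm in(('lid',159,171,y),('strap',205,226,y)):
            q=mm&(W[...,2]>z0)&(W[...,2]<z1)
            if q.sum()>20:
                p=W[q]; r=cv2.minAreaRect(p[:,:2].astype(np.float32)); print(n,nm,q.sum(),np.median(p,0).round(1),np.round(r[0],1),np.round(r[1],1),round(r[2],1))
E
python3 -c "
from h import *
case()"
```

```text
tcp [520.6 325.4 148. ] [-3.140e+00  2.000e-03  1.722e+00] [0.3 2.1 0.9]
top lid 2347 [535.9 225.3 165.5] [536.2 235.9] [130.9 161.5] 8.7
top strap 288 [534.2 232.7 219. ] [523.8 144. ] [373.2  83.8] 82.3
scene lid 2915 [543.2 230.7 165.1] [534.  233.5] [133.8 163.1] 8.8
scene strap 291 [536.1 232.2 219.2] [515.2  99.5] [307.9  72. ] 80.2
```

Request:
send_rows(series=[[70,[0,-0.15,0],[0,0,-0.25]],[70,[0,-0.15,0],[0,0,-0.25]],[70,[0,-0.15,0],[0,0,-0.25]],[70,[0,-0.15,0],[0,0,-0.25]],[70,[0,-0.15,0],[0,0,-0.22]],[70,[0,-0.15,0],[0,0,0]],[70,[0,-0.15,0],[0,0,0]],[70,[0,0,0],[0,0,0]]])

```text
clock: 14.35
eef_pos: [520.7, 261.7, 147.9]
tool_rot: [-3.141, 0.002, 1.615]
force: [-0.8, -0.3, -0.1]
width: 69.6
gripper_force: 0.0
```

```bash
python3 -c "
from h import *
case()"
```

```text
tcp [520.7 261.7 147.9] [-3.141e+00  2.000e-03  1.615e+00] [-0.8 -0.3 -0.1]
top lid 2277 [527.  160.9 165.6] [526.6 170.1] [130.8 159.8] 3.1
top strap 302 [528.6 166.  218.5] [521.6 105.4] [309.1  88.1] 82.0
scene lid 2699 [535.4 172.4 165.2] [524.8 166.9] [133.6 159.3] 2.7
scene strap 278 [528.8 167.6 219.5] [518.3 117.7] [265.3  73.8] 76.6
```

Request:
send_rows(series=[[70,[0.005,-0.12,0],[0,0,-0.08]],[70,[0.005,-0.12,0],[0,0,0]],[70,[0.005,-0.12,0],[0,0,0]],[70,[0.005,-0.12,0],[0,0,0]],[70,[0.005,-0.12,0],[0,0,0]],[70,[0.005,-0.12,0],[0,0,0]],[70,[0.005,-0.1,0],[0,0,0]],[70,[0,0,0],[0,0,0]]])

```text
clock: 15.45
eef_pos: [522.9, 213.0, 148.0]
tool_rot: [-3.141, 0.002, 1.609]
force: [0.2, 0.4, -0.5]
width: 70.1
gripper_force: 0.1
```

```bash
python3 -c "
from h import *
case()
d=load('scene'); i=cv2.cvtColor(d['img'][140:300,250:500],cv2.COLOR_RGB2BGR); cv2.imwrite('pics/c5.png',cv2.resize(i,None,fx=3.1,fy=3.1))"
```

```text
tcp [522.9 213.  148. ] [-3.141e+00  2.000e-03  1.609e+00] [ 0.2  0.4 -0.5]
top lid 2048 [530.1 114.7 165.6] [528.6 121.9] [130.4 160.7] 2.6
top strap 300 [528.9 119.3 218.6] [545.6  45.8] [ 81.5 188.5] 12.5
scene lid 2378 [543.2 130.7 165.2] [526.1 118.4] [133.6 160.4] 2.2
scene strap 280 [531.7 119.3 219.8] [528.6 111.7] [210.9  70.2] 69.0
```

View pics/c5.png

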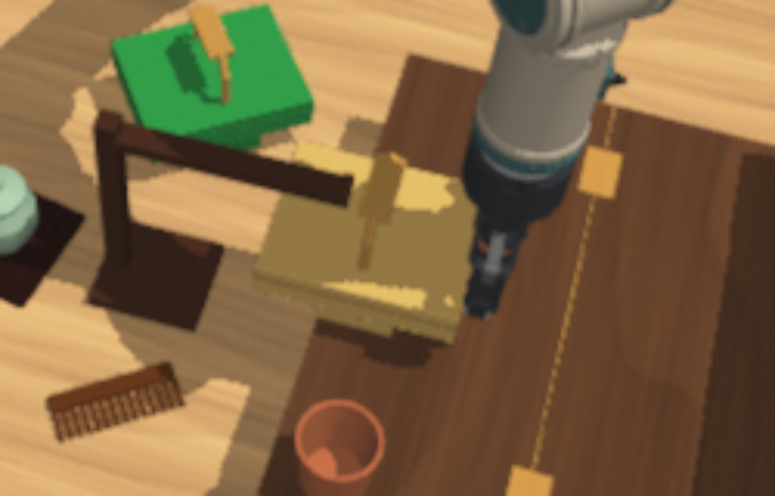

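The hook tip (345,190) is lined up with the handle opening (385,175), and the cup and comb are untouched. Continuing.

Request:
send_rows(series=[[70,[0.005,-0.1,0],[0,0,0]],[70,[0.005,-0.1,0],[0,0,0]],[70,[0.005,-0.1,0],[0,0,0]],[70,[0.005,-0.1,0],[0,0,0]],[70,[0.005,-0.1,0],[0,0,0]],[70,[0.005,-0.1,0],[0,0,0]],[70,[0,0,0],[0,0,0]]])

```text
clock: 16.42
eef_pos: [524.6, 176.2, 147.9]
tool_rot: [-3.141, 0.003, 1.608]
force: [0.3, -0.1, -0.4]
width: 69.8
gripper_force: 0.0
```

```bash
python3 -c "
from h import *
case()
d=load('scene'); i=cv2.cvtColor(d['img'][140:300,250:500],cv2.COLOR_RGB2BGR); cv2.imwrite('pics/c6.png',cv2.resize(i,None,fx=3.1,fy=3.1))"
```

```text
tcp [524.6 176.2 147.9] [-3.141e+00  3.000e-03  1.608e+00] [ 0.3 -0.1 -0.4]
top lid 664 [518.7  90.5 166. ] [530.2  79.3] [127.9 100.8] 1.8
top strap 280 [530.2  62.3 214.9] [521.4  22.7] [152.   72.9] 77.3
scene lid 564 [554.5  83.8 165. ] [529.3  99.7] [130.2  89.8] 2.4
scene strap 236 [531.8  51.4 210.6] [521.4  44.9] [72.  66.5] 53.5
```

View pics/c6.png

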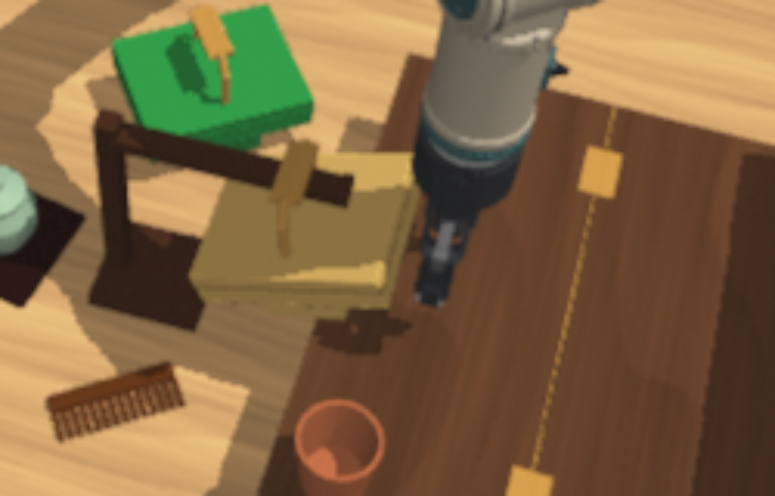

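The case has tipped forward: the strap (295,175) sits on the shank past the lip, and the foot's rear still rests on the edge. I'll get the lid plane.

```bash
cat >> h.py <<'E'
def plane():
    for n in('top','scene'):
        d=grab(n);W=cloud(d);h=cv2.cvtColor(d['img'],cv2.COLOR_RGB2HSV)
        q=(abs(W[...,0]-530)<62)&(W[...,1]>-50)&(W[...,1]<170)&(h[...,1]>70)&(h[...,0]>12)&(h[...,0]<35)&(W[...,2]>135)&(W[...,2]<190)
        p=W[q]
        for _ in range(8):
            k,*_r=np.linalg.lstsq(np.c_[p[:,:2],np.ones(len(p))],p[:,2],rcond=None)
            r=p[:,2]-np.c_[p[:,:2],np.ones(len(p))]@k; p=p[abs(r)<max(2.5,2*r.std()*.8)]
        lo,hi=np.percentile(p[:,1],[.5,99.5]); f=lambda y:k@[530,y,1]
        print(n,len(p),'slope x,y',k[:2].round(3),'front y,z',lo.round(1),f(lo).round(1),'rear',hi.round(1),f(hi).round(1))
E
python3 -c "
from h import *
plane()"
```

```text
top 1086 slope x,y [-0.009  0.362] front y,z -7.4 134.4 rear 129.0 183.8
scene 1640 slope x,y [-0.005  0.232] front y,z -30.0 138.9 rear 125.0 174.8
```

Request:
send_rows(series=[[70,[0.004,-0.1,0],[0,0,0]],[70,[0.004,-0.1,0],[0,0,0]],[70,[0.004,-0.1,0],[0,0,0]],[70,[0.004,-0.1,0],[0,0,0]],[70,[0.004,-0.08,0],[0,0,0]],[70,[0.004,-0.08,0],[0,0,0]],[70,[0,0,0],[0,0,0]],[70,[0,0,0],[0,0,0]]])

```text
clock: 17.62
eef_pos: [526.2, 145.2, 148.1]
tool_rot: [3.141, -0.0, 1.61]
force: [-0.7, 0.3, -0.5]
width: 70.4
gripper_force: 0.0
```

```bash
python3 -c "
from h import *
case();plane()"
```

```text
tcp [526.2 145.2 148.1] [ 3.141 -0.     1.61 ] [-0.7  0.3 -0.5]
top lid 137 [549.1  41.9 160. ] [529.5  53.9] [125.1 155.5] 1.3
top strap 279 [530.4  51.4 209.2] [531.   47.1] [201.1  74.2] 75.6
scene lid 30 [559.1  51.3 159.8] [528.9  57. ] [121.8 127.7] 7.2
scene strap 256 [530.1  51.4 209.3] [536.2  64.2] [179.   63.5] 63.0
top 1147 slope x,y [-0.001  0.001] front y,z -27.2 155.0 rear 131.6 155.2
scene 1607 slope x,y [0.003 0.001] front y,z -28.3 154.9 rear 128.8 155.0
```

The case hangs level: lid at z 155, strap at 209, foot's rear about 11 mm clear of the edge. Retreating.

Request:
send_rows(series=[[70,[0,0.2,0],[0,0,0]],[70,[0,0.5,0],[0,0,0]],[70,[0,0.7,0],[0,0,0]],[70,[0,0.4,0.4],[0,0,0]],[70,[0,0,0.8],[0,0,0]],[70,[0,0,0.8],[0,0,0]],[70,[0,0,0.5],[0,0,0]],[70,[0,0,0],[0,0,0]]])

```text
clock: 18.82
eef_pos: [527.0, 255.1, 300.9]
tool_rot: [3.136, -0.003, 1.611]
force: [0.7, -0.3, -1.1]
width: 70.2
gripper_force: 0.0
```

Request:
send_rows(series=[[70,[0,0,0],[0,0,0]],[70,[0,0,0],[0,0,0]],[70,[0,0,0],[0,0,0]],[70,[0,0,0],[0,0,0]],[70,[0,0,0],[0,0,0]],[70,[0,0,0],[0,0,0]],[70,[0,0,0],[0,0,0]],[70,[0,0,0],[0,0,0]]])

```text
clock: 19.82
eef_pos: [526.2, 253.0, 298.2]
tool_rot: [3.141, -0.0, 1.61]
force: [-0.9, 0.4, -0.4]
width: 70.0
gripper_force: 0.0
```

```bash
python3 -c "
from h import *
case();plane()
d=load('scene'); i=cv2.cvtColor(d['img'][120:310,150:500],cv2.COLOR_RGB2BGR); cv2.imwrite('pics/c7.png',cv2.resize(i,None,fx=2.2,fy=2.2))"
```

```text
tcp [526.2 253.  298.2] [ 3.141 -0.     1.61 ] [-0.9  0.4 -0.4]
top lid 162 [510.6  69.2 159.9] [529.5  51.6] [125.1 156.4] 1.3
top strap 263 [530.4  52.7 209.3] [524.8  20.3] [156.4  68.2] 79.2
scene lid 38 [564.6  63.7 159.5] [528.   57.2] [131.4 124.2] 87.2
scene strap 239 [528.8  50.2 209. ] [518.8  21.7] [133.9  65.8] 69.3
top 1328 slope x,y [-0.     0.002] front y,z -26.9 155.2 rear 132.7 155.5
scene 1720 slope x,y [-0.002 -0.002] front y,z -28.2 155.2 rear 129.1 154.9
```

View pics/c7.png

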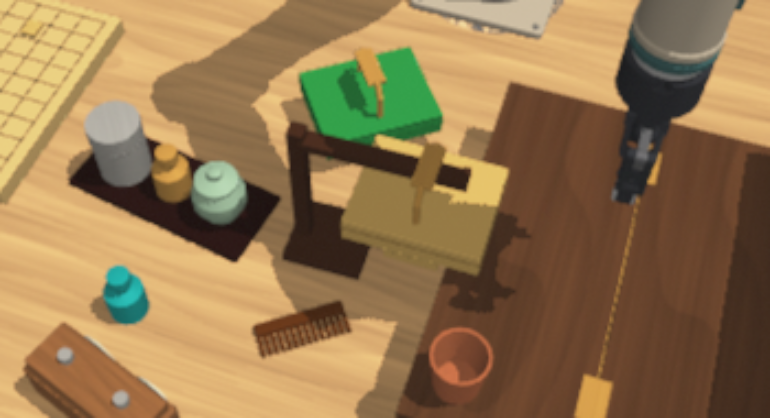

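The case hangs level on the hook (425,195). The weight stands between the canister and the jar (170,175), and the cup and comb are untouched.

```bash
python3 -c "
from h import *
print(ctrl.finish_job())"
```

```text
the job is handed in; nothing more can be done
None
```

I handed in the job at about 20 s on the robot's clock, with the weight upright on the tray midway between jar and canister, and the case hanging level and still from the hook, its foot about 11 mm clear of the flap; the hand-in returned no verdict.

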